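# Peel the clinging palette off the tray stack and hold it over the wash basin

## Robot

A 6-joint arm with a two-finger parallel gripper is mounted at the origin on the work surface. World frame = base frame: x ahead of the robot, y to its left, z up, the work surface at z = 0. Lengths are in mm, angles in rad, forces in N, time in s.
With the tool pointing down it reaches from about 375 to 925 mm from the base axis. Payload 5.7 kg.
Tool frame: the origin (TCP) lies midway between the tips of the shut fingers; the grasp point (between the pads) lies manip.grip_depth behind it (manip.grip_depth is the distance from the TCP to the grasp point, in mm); z points along the fingers, y is the line along which they close (so a half turn about z gives the same grasp; the last joint's range is limited). The gripper opens to 85 mm and grips with 20 to 120 N. Pads are 22 mm wide; open, the fingers measure 114 mm over their backs; the gripper's body (76 mm by 85 mm) begins 54 mm behind the grasp point. The pads swing forward as they close: fully open they stand 13 mm farther back than shut.
Start: joints at [-1.25, 0.359, 1.51, -0, 1.272, -0.115], TCP at [253.262, -543.891, 196.267] pointing down, gripper open.
Joint ranges: [-2.97, 2.97], [-1.01, 2.36], [0.21, 2.38], [-0.96, 4.11], [0.2, 2.71], [-2.98, 2.98]. Speed limits (rad/s): [2.39, 2.39, 3.14, 3.14, 3.14, 3.14].

## Interface

Orientations are given as a rotation vector (axis times angle).
In Python, from rig import manip gives the robot as it stands.
- The arm moves only by the tool drive_tool, never from a script. Its argument "series" is one flat list of numbers, 7 for each row, row after row: the finger opening in mm, from 0 to 85.4, then the shift along the tool's x, y, z in mm, then the turn, a rotation vector about the tool's x, y, z in degrees. In form: [gripper, dx, dy, dz, ax, ay, az, gripper, dx, dy, dz, ax, ay, az, ...]. A call has 1 to 20 rows; each row shifts and turns the commanded pose from where the row before left it, along the tool's axes as they then stand; what a row does not reach is not made up. A row lasts 1/10 s, in which the tool goes at most 50 mm and 8.59 degrees, less where a joint would pass 70% of its speed; a pose out of reach is approached as far as the arm can. A call is refused whole if a number of a shift passes 50 or a number of a turn 8.59, either way. A call with a gripper value outside its range is refused whole. The fingers move at their own pace and stop on an object; the grip force is fixed at half the most. Time passes only in rows, so rows that do not move let the fingers close. It gives the time, the measured TCP pose, the force, the opening and the grip force at its end, in the units of the state.
- manip.get_obs(): the state, without advancing time (a new reading comes with each control period).
- manip.capture(name): name is "scene" or "top" or "wrist"; returns a dict with "img" (420x560x3 uint8, red, green, blue), "fovy" (degrees; the focal length in pixels is half the picture's height over the tangent of half this angle, whatever the lens; pixels are square), "cx", "cy" (the principal point, pixels), "k1" (the pictures are not rectified: a ray, as slopes to the right and down, at radius r is drawn at 1 + k1 r^2 times it, then the intrinsics apply), "rvec" (rotation vector, rad) and "tvec" (3), from world to camera coordinates, as OpenCV has them. Camera axes: x right, y down, z forward; pixel columns grow to the right and rows downward; lengths in mm; the calibration is good to about 2 mm. A picture is of the moment at which its call begins. There is no depth.
- manip.job_done(): hands the job in; it is judged then, once.
The state is a dict: "clock": time; "q": joint angles; "qd": joint speeds; "joint_efforts": joint torques, N m; "eef_pos": TCP position; "orientation": TCP orientation; "wrist_force": force on the tool from outside, world axes, zero at the start; "wrist_torque": the same for the moment, N m; "opening": finger opening in mm; "grasp_force": force on a finger pad.
Only numpy, scipy, OpenCV 4.12 (cv2) and the standard library are available. Lean on these libraries where they do the work, as an engineer would, in place of code of your own. Each camera call takes 0.05 s, during which the arm holds its last target. There are 200 camera calls.

## Task

Lift the black paperweight off the nested trays and lay it flat on the green felt pad without dropping it. Then peel the top tray, the white colour palette, off the stack by its red lug: raise that corner first by about 30 mm, tilting the palette while its opposite corner still rests in the stack, then lift it clear, leaving the trays beneath and everything else where they stand. Finish while holding the palette by its lug, about level and centred over the empty blue wash basin, well above its rim and touching nothing else; do not put it down or let go.

Things in the scene. Friction and masses are not known exactly. Their poses are not given: they have to be found in the camera images.
- palette: Top tray: shallow white palette with six round colour stains, 145 to 215 g. Origin: centre of its floor's underside; x along the long side, y along the short, z up. Floor and skirt 138 x 98 mm (z 0 to 12 mm, inner floor at 3); flat flange 160 x 120 mm on top (z 12 to 16 mm) rests on the rim of the tray beneath. A red lug stands on its +x +y corner.
- palette_lug (a point): Point to grip in the red lug, 8 mm below its top, 22 mm above the flange's top face, at (86, 66, 38) mm in the palette's frame, same axes. The lug is an upright plate 30 mm high, 10 mm thick, 34 mm wide; fingers close on its thickness, along the direction 45 degrees between the palette's +x and +y. Grip firmly (60 N or so): the palette hangs out sideways.
- palette_far (a point): Underside of the flange at the corner opposite the lug, at (-80, -60, 12) mm in the palette's frame: the corner to pivot about while peeling.
- trays: The stack beneath: two white trays wedged together, loose as one piece of 1.3 kg, 156 x 116 x 44 mm, wall 5 mm. Origin: centre of the underside, axes as the palette's; the seated palette's origin is 32 mm above. Four sprung rubber pads in the mouth cling to the palette's skirt (4 mm play all round, 12 mm deep): 8 to 15 N to pull it straight up, about half at the lug.
- weight: Black wooden paperweight bar with brass bands near its ends, 200 x 30 x 32 mm, 240 to 390 g, lying lengthwise across the palette's flange at the start, roughly along the palette's x. Origin: centre of the underside; x along its length, z up.
- pad: Dark green felt pad, fixed, 220 x 100 mm and 3 mm thick. Origin: centre of the underside on the table; x along its long side.
- basin: Empty blue round wash basin (bowl), fixed; rim radius 85 mm, height 65 mm. Origin: centre of the underside on the table. It and the pad stand on either side of the stack, either way round.
- ink_bottle: Bystander: black ink bottle with red cap, 52 mm across, 85 mm high, loose. Origin: centre of the underside.
- paste_tin: Bystander: white porcelain seal-paste pot, 64 mm across, 33 mm high, loose. Origin: centre of the underside.
- seal: Bystander: greenish stone seal, 26 x 26 x 62 mm, standing loose. Origin: centre of the underside.

How it is judged:
By the outcome, as a careful person would: the job done as asked, in the order asked, and still so for the second after the job is handed in, while the arm keeps its last pose, push and grip.
It also fails if it takes over 58 s, if anything falls off the work surface, if the arm or the gripper's body presses on something with over 40 N, if the wrist force passes 120 N, or if a joint passes its speed limit or range.

## Working session

There is one attempt and no reset: what is moved stays moved. The work goes in short steps, Python scripts to look and compute and a tool call to move; the robot and the scene stay as the last step left them, time stands still between calls to the robot, and variables do not carry over. Pictures are saved under pics/ and viewed, at most 10 in all, crops included, and the job is handed in when it is done.

Besides the shell and the picture viewer there is one more tool, called as name(argument=value, ...), one argument or row to a line, values as JSON. drive_tool: Moves the arm, as the interface text tells. Its arguments: {"type":"object","properties":{"series":{"type":"array","items":{"type":"number"}}},"required":["series"]}

```bash
ls; mkdir -p pics
cat > h.py <<'E'
import numpy as np,cv2,json
from scipy.spatial.transform import Rotation as R
from rig import manip
def cap(n,f):
    c=manip.capture(n); cv2.imwrite(f'pics/{f}.png',c['img'][:,:,::-1])
    np.savez(f'pics/{f}.npz',**{k:np.array(v) for k,v in c.items()})
    return c
def load(f): return dict(np.load(f'pics/{f}.npz'))
def K(c):
    f=210/np.tan(np.radians(float(c['fovy']))/2)
    return np.array([[f,0,float(c['cx'])],[0,f,float(c['cy'])],[0,0,1]]),np.array([float(c['k1']),0,0,0])
def px2w(c,uv,z):
    k,d=K(c); p=cv2.undistortPoints(np.array(uv,float).reshape(-1,1,2),k,d).reshape(-1,2)
    r=R.from_rotvec(c['rvec'].ravel()).as_matrix(); o=-r.T@c['tvec'].ravel()
    D=np.c_[p,np.ones(len(p))]@r
    return o+D*((np.broadcast_to(z,len(p))-o[2])/D[:,2])[:,None]
def w2px(c,P):
    k,d=K(c); return cv2.projectPoints(np.array(P,float).reshape(-1,1,3),c['rvec'].astype(float),c['tvec'].astype(float),k,d)[0].reshape(-1,2)
E
python3 - <<'E'
from h import *
print(manip.grip_depth); o=manip.get_obs(); print(o)
for n in('scene','top'): 
    c=cap(n,n+'0'); print(c['fovy'],c['cx'],c['cy'],c['k1'],c['tvec'],c['rvec'])
a=cv2.imread('pics/top0.png'); cv2.imwrite('pics/top0b.png',cv2.resize(a,(800,600),interpolation=cv2.INTER_CUBIC))
E
```

```text
pics
18.700000000000003
{'clock': 0.0, 'q': array([-1.25010787e+00,  3.59498498e-01,  1.51143623e+00, -7.01749761e-06,
        1.27252199e+00, -1.15111058e-01]), 'qd': array([-0.00114758,  0.00125243, -0.00032785,  0.00189005,  0.00049554,
        0.00116248]), 'joint_efforts': array([ 1.14641920e-03, -5.27608180e+01, -2.78614980e+01, -3.15593716e-04,
        1.33121805e-02, -2.69415500e-05]), 'eef_pos': array([ 253.02639471, -543.20634157,  195.45608984]), 'orientation': array([-3.06549497e+00, -6.78750460e-01,  3.10737364e-04]), 'wrist_force': array([ 0.45588882, -0.52931011,  0.19218459]), 'wrist_torque': array([0.00152283, 0.0190833 , 0.04130051]), 'grasp_force': 0.0, 'opening': 85.59878256130325}
47.31472555692482 278.600234275186 209.7264744498469 0.030962596143763375 [-134.85103007 -414.83542625 1304.82131694] [ 2.13122539  1.59455856 -0.44850256]
49.392305502788346 277.9895502761592 206.6921834426371 -0.07794935872631872 [ -18.41979123  574.88936246 1008.76808646] [ 2.16570762 -2.14557669  0.111176  ]
```

View pics/top0b.png

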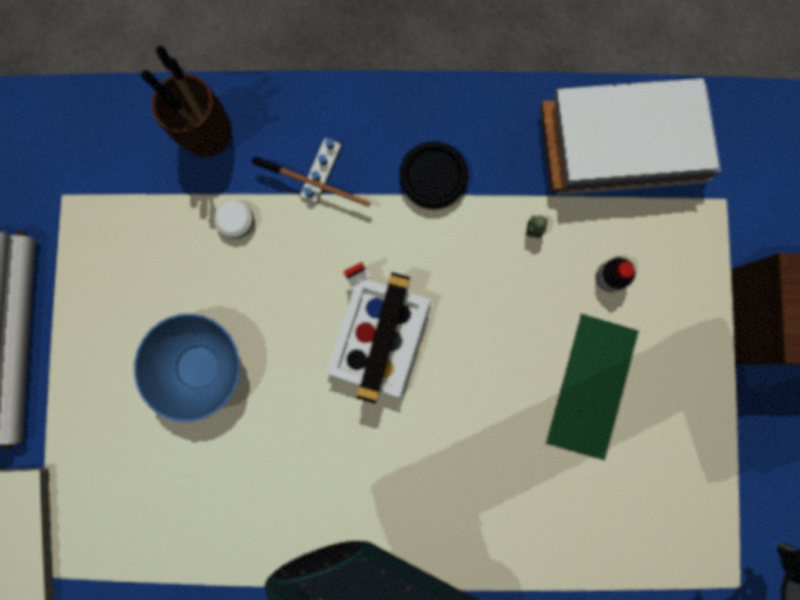

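View pics/scene0.png

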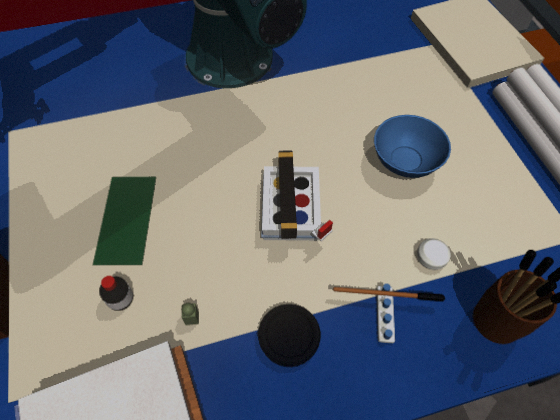

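Run:
```python
from h import *
np.set_printoptions(precision=1,suppress=True)
c=load('top0'); s=.7
def m(p,z): return px2w(c,np.array(p)*s,z)
w=m([(390,273),(410,276),(379,402),(357,398)],80);print('weight',w,w.mean(0),np.linalg.norm(w[0]-w[3]))
f=m([(362,279),(430,297),(400,397),(328,377)],48);print('flange',f,f.mean(0),np.linalg.norm(f[0]-f[3]),np.linalg.norm(f[0]-f[1]))
print('lug',m([(355,270)],78))
p=m([(583,315),(637,330),(604,459),(547,443)],3);print('pad',p,p.mean(0),np.linalg.norm(p[0]-p[3]),np.linalg.norm(p[0]-p[1]))
b=m([(135,367),(240,367),(187,314),(187,421)],65);print('basin',b,b.mean(0))
for q in (w,f,p): d=q[0]-q[3];e=q[1]-q[2];print(np.degrees(np.arctan2(d[1],d[0])),np.degrees(np.arctan2(e[1],e[0])))
a=load('top0')['img'][:,:,::-1][180:290,220:310]; cv2.imwrite('pics/crop1.png',cv2.resize(a,None,fx=5.4,fy=5.4,interpolation=cv2.INTER_CUBIC))
```

```text
weight [[603.8  -2.4  80. ]
 [599.5 -33.1  80. ]
 [408.2  11.9  80. ]
 [413.7  45.   80. ]] [506.3   5.4  80. ] 195.9419847025743
flange [[598.7  42.5  48. ]
 [571.  -65.   48. ]
 [414.7 -19.3  48. ]
 [444.3  93.1  48. ]] [507.2  12.8  48. ] 162.52490568109067 111.04707664747698
lug [[608.4  51.5  78. ]]
pad [[ 548.6 -318.4    3. ]
 [ 524.5 -407.7    3. ]
 [ 315.8 -348.7    3. ]
 [ 341.2 -256.4    3. ]] [ 432.5 -332.8    3. ] 216.45946770962368 92.493084759094
basin [[455.3 393.7  65. ]
 [457.9 227.7  65. ]
 [539.1 314.5  65. ]
 [374.  307.6  65. ]] [456.6 310.9  65. ]
-14.015599055236835 -13.231354539233992
-18.129406238432953 -16.29691196254005
-16.64291509028602 -15.774653761918326
```

View pics/crop1.png

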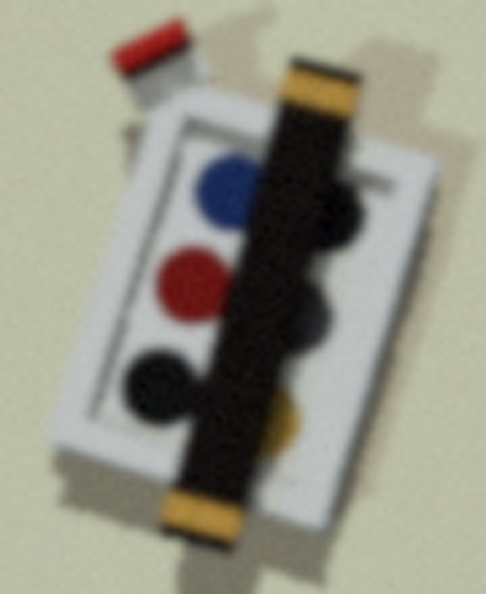

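```bash
cat >> h.py <<'E'
def down(yaw):  # tool down, tool y at azimuth yaw(deg)
    a=np.radians(yaw); y=np.array([np.cos(a),np.sin(a),0]); z=np.array([0,0,-1.]); return R.from_matrix(np.c_[np.cross(y,z),y,z])
def pose():
    o=manip.get_obs(); return o['eef_pos'],R.from_rotvec(o['orientation'])
def plan(p,r,tp,tr,n,g,turn=None,dec=1):
    """n equal rows p,r -> tp,tr; turn: (deg about tool z) overrides the short way"""
    rows=[]; tp=np.array(tp,float); r0=r; p0=p.copy()
    rv=(r0.inv()*tr).as_rotvec(degrees=True) if turn is None else np.array([0,0,turn])
    for i in range(n):
        gp=p0+(tp-p0)*(i+1)/n; gr=r0*R.from_rotvec(rv*(i+1)/n,degrees=True)
        d=np.round(r.inv().apply(gp-p),dec); a=np.round((r.inv()*gr).as_rotvec(degrees=True),dec)
        p=p+r.apply(d); r=r*R.from_rotvec(a,degrees=True); rows+=[g,*d,*a]
    print(str([float(x) for x in rows]).replace('-0.0,','0,').replace('.0,',',').replace(' ','')); return p,r
E
python3 - <<'E'
from h import *
p,r=pose(); print(r.apply([0,1,0]),p)
tr=down(76.4); rv=(r.inv()*tr).as_rotvec(degrees=True); print(rv)
plan(p,r,[500,5,200],tr,19,85)
E
```

```text
[ 0.42209614 -0.90654944 -0.0017193 ] [ 253.02689848 -543.2757873   195.50818487]
[-2.97139867e-02 -1.26069689e-01 -1.41432929e+02]
[85,24,-20.7,-0.2,0,0,-7.4,85,26.4,-17.4,-0.2,0,0,-7.5,85,28.5,-13.8,-0.2,0,0,-7.4,85,30,-10.1,-0.2,0,0,-7.5,85,31,-6,-0.2,0,0,-7.4,85,31.6,-2,-0.2,0,0,-7.5,85,31.6,2.2,-0.2,0,0,-7.4,85,31,6.2,-0.2,0,-0.1,-7.5,85,30,10.2,-0.2,0,0,-7.4,85,28.4,14,-0.3,0,0,-7.4,85,26.3,17.5,-0.2,0,0,-7.5,85,23.9,20.8,-0.3,0,0,-7.4,85,20.9,23.7,-0.2,0,0,-7.5,85,17.7,26.3,-0.3,0,0,-7.4,85,14.2,28.3,-0.2,0,0,-7.5,85,10.3,29.9,-0.3,0,0,-7.4,85,6.4,31,-0.2,0,0,-7.4,85,2.4,31.6,-0.3,0,0,-7.5,85,-1.8,31.6,-0.2,0,0,-7.4]
```

drive_tool(
  series=[85,24,-20.7,0,0,0,-7.4,85,26.4,-17.4,0,0,0,-7.5,85,28.5,-13.8,0,0,0,-7.4,85,30,-10.1,0,0,0,-7.5,85,31,-6,0,0,0,-7.4,85,31.6,-2,0,0,0,-7.5,85,31.6,2.2,0,0,0,-7.4,85,31,6.2,0,0,0,-7.5,85,30,10.2,0,0,0,-7.4,85,28.4,14,0,0,0,-7.4,85,26.3,17.5,0,0,0,-7.5,85,23.9,20.8,0,0,0,-7.4,85,20.9,23.7,0,0,0,-7.5,85,17.7,26.3,0,0,0,-7.4,85,14.2,28.3,0,0,0,-7.5,85,10.3,29.9,0,0,0,-7.4,85,6.4,31,0,0,0,-7.4,85,2.4,31.6,0,0,0,-7.5,85,-1.8,31.6,0,0,0,-7.4,85,0,0,0,0,0,0],
)

```text
clock: 2.1
eef_pos: [501.3, 7.3, 196.1]
orientation: [0.364, 3.12, 0.002]
wrist_force: [0.1, -1.2, -0.2]
opening: 85.1
grasp_force: 0.0
```

Run:
```python
from h import *
p,r=pose(); print(p,r.as_rotvec(),r.apply([0,1,0]))
cap('wrist','w1'); a=cv2.imread('pics/w1.png'); cv2.imwrite('pics/w1b.png',cv2.resize(a,(800,600),interpolation=cv2.INTER_CUBIC))
```

```text
[501.34192484   7.3437072  196.10269642] [3.63569088e-01 3.12013376e+00 2.34970221e-03] [0.22992486 0.97320719 0.00152617]
```

View pics/w1b.png

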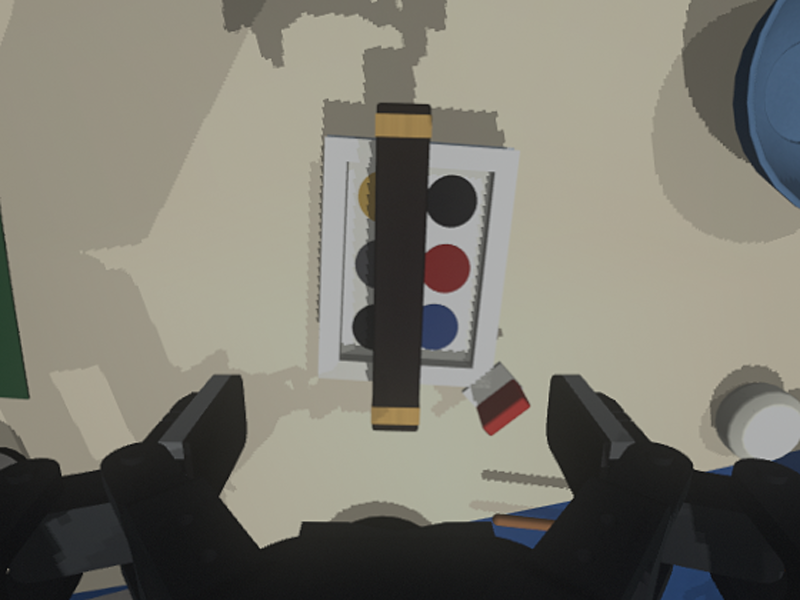

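Run:
```python
from h import *
np.set_printoptions(precision=1,suppress=True)
c=load('w1'); s=.7
def m(p,z): return px2w(c,np.array(p)*s,z)
w=m([(377,104),(431,106),(418,431),(371,430)],80);print('weight',w,w.mean(0),np.linalg.norm(w[0]-w[3]),np.linalg.norm(w[0]-w[1]))
f=m([(325,136),(518,150),(495,386),(319,378)],48);print('flange',f,f.mean(0),np.linalg.norm(f[0]-f[3]),np.linalg.norm(f[0]-f[1]))
print('lug',m([(507,414)],78))
for q in (w,f): d=-q[0]+q[3];e=-q[1]+q[2];print(np.degrees(np.arctan2(d[1],d[0])),np.degrees(np.arctan2(e[1],e[0])))
p,r=pose(); q=w.mean(0); yaw=np.degrees(np.arctan2(*(w[1]-w[0])[[1,0]])); print(yaw)
d=w[3]+w[2]-w[0]-w[1]; y=np.degrees(np.arctan2(d[1],d[0]))+90; print(y)
p,r=plan(p,r,[q[0],q[1],110],down(y),5,85); plan(p,r,[q[0],q[1],49.5],down(y),6,85)
```

```text
weight [[407.9  18.7  80. ]
 [415.5  46.8  80. ]
 [605.4  -3.2  80. ]
 [597.7 -32.3  80. ]] [506.6   7.5  80. ] 196.60492544784148 29.123931981557707
flange [[415.5 -16.8  48. ]
 [450.5  95.9  48. ]
 [602.4  53.6  48. ]
 [568.3 -63.2  48. ]] [509.2  17.4  48. ] 159.7155338145101 117.97201425735918
lug [[608.   54.7  78. ]]
-15.021459661561433 -14.736070195152134
-16.903844148388615 -15.550759311582064
74.67889155933238
75.1211367482843
[85,-1.1,0.6,17.2,0,0,0.3,85,-1.2,0.7,17.2,0,0,0.3,85,-1.1,0.6,17.2,0,0,0.2,85,-1.2,0.7,17.2,0,0,0.3,85,-1.1,0.6,17.2,0,0,0.3]
[85,0,0,10.1,0,0,0,85,0,0,10.1,0,0,0,85,0,0,10,0,0,0,85,0,0,10.1,0,0,0,85,0,0,10.1,0,0,0,85,-0.1,0,10.1,0,0,-0.0]
```

drive_tool(
  series=[55,-1.1,0.6,17.2,0,0,0.3,55,-1.2,0.6,17.2,0,0,0.3,55,-1.1,0.6,17.2,0,0,0.2,55,-1.2,0.6,17.2,0,0,0.3,55,-1.1,0.6,17.2,0,0,0.3,55,0,0,12,0,0,0,55,0,0,12,0,0,0,55,0,0,12,0,0,0,55,0,0,12,0,0,0,55,0,0,8,0,0,0,55,0,0,4,0,0,0,55,0,0,0,0,0,0],
)

```text
clock: 3.35
eef_pos: [506.2, 6.0, 49.8]
orientation: [-0.411, -3.114, -0.0]
wrist_force: [0.4, -0.6, 0.2]
opening: 55.4
grasp_force: 0.0
```

drive_tool(
  series=[24,0,0,0,0,0,0,24,0,0,0,0,0,0,24,0,0,0,0,0,0,24,0,0,0,0,0,0,24,0,0,0,0,0,0,24,0,0,0,0,0,0,24,0,0,0,0,0,0,24,0,0,0,0,0,0],
)

```text
clock: 4.15
eef_pos: [506.5, 6.0, 50.3]
orientation: [-0.411, -3.115, -0.0]
wrist_force: [-1.1, 0.5, 0.6]
opening: 24.1
grasp_force: 0.0
```

Run:
```python
from h import *
p,r=pose(); print(manip.get_obs()); print(r.apply([0,1,0]))
a=cap('wrist','w2')['img'][:,:,::-1];b=cap('scene','s2')['img'][:,:,::-1]
cv2.imwrite('pics/w2b.png',np.hstack([cv2.resize(a,(400,300)),cv2.resize(b[100:310,180:460],(400,300),interpolation=cv2.INTER_CUBIC)]))
```

```text
{'clock': 4.15, 'q': array([-1.24748025e-01,  4.14680613e-01,  1.86631913e+00,  1.18956654e-04,
        8.60631994e-01, -1.43335196e+00]), 'qd': array([-5.09586818e-04,  4.49735732e-04,  7.50162790e-04,  1.98168564e-04,
        4.53586647e-04, -7.03777731e-06]), 'joint_efforts': array([ 5.02015537e-04, -4.72389257e+01, -1.87016612e+01,  1.55678244e-04,
        1.06516723e-03, -1.45546073e-05]), 'eef_pos': array([506.48786511,   5.96350564,  50.33092152]), 'orientation': array([-4.10787764e-01, -3.11458001e+00, -1.41288230e-04]), 'wrist_force': array([-1.06641874,  0.47270956,  0.55962795]), 'wrist_torque': array([ 0.01524513, -0.02871546, -0.04089328]), 'grasp_force': 0.0, 'opening': 24.08413613035135}
[2.59273546e-01 9.65803925e-01 8.39906060e-05]
```

View pics/w2b.png

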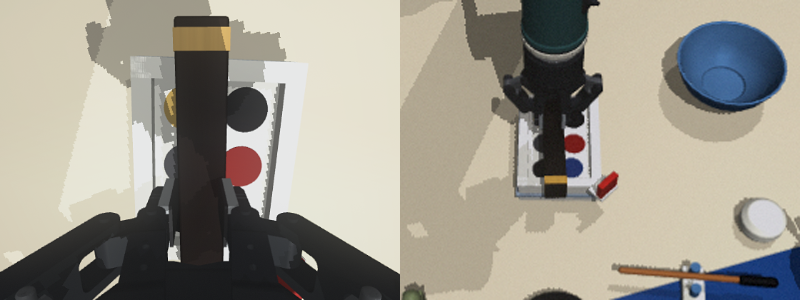

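drive_tool(
  series=[0,0,0,0,0,0,0,0,0,0,0,0,0,0,0,0,0,0,0,0,0,0,0,0,0,0,0,0],
)

```text
clock: 4.65
eef_pos: [506.5, 6.0, 50.3]
orientation: [-0.411, -3.115, -0.0]
wrist_force: [0.5, -0.8, 0.0]
opening: -0.0
grasp_force: 0.0
```

Run:
```python
from h import *
a=cap('wrist','w3')['img'][:,:,::-1];b=cap('scene','s3')['img'][:,:,::-1]
cv2.imwrite('pics/w3b.png',np.hstack([cv2.resize(a,(400,300)),cv2.resize(b[130:270,210:397],(400,300),interpolation=cv2.INTER_CUBIC)]))
```

```text
(no output)
```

View pics/w3b.png

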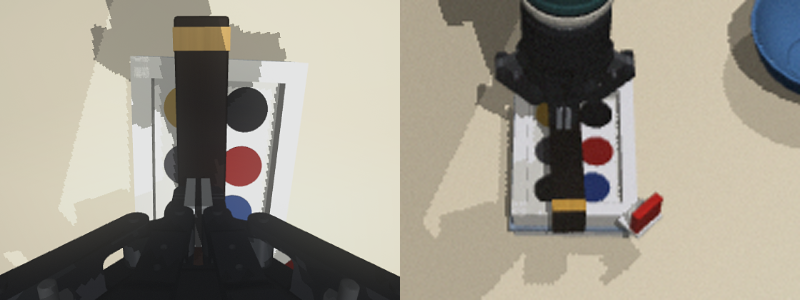

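Run:
```python
from h import *
np.set_printoptions(precision=1,suppress=True)
P=[[506.5,6,z] for z in (35,50,65,80,85,95)]
cs=load('s3');cw=load('w3');print(np.c_[w2px(cs,P),w2px(cw,P)])
# triangulate weight near-end and lug from top0, scene0
def tri(a,ua,b,ub):
    x=[]
    A=[];B=[]
    for c,u in((a,ua),(b,ub)):
        q0=px2w(c,[u],0)[0];q1=px2w(c,[u],100)[0];d=(q1-q0)/np.linalg.norm(q1-q0);M=np.eye(3)-np.outer(d,d);A.append(M);B.append(M@q0)
    X=np.linalg.solve(sum(A),sum(B)); return X
t,s=load('top0'),load('scene0'); w=load('w1')
print('table check: basin rim/pad corner'); 
for n,ut,us in (('padA',(583,315),(93,264)),('padB',(547,443),(156,178)),('wend',(400,275),(288,238))):
    X=tri(t,np.array(ut)*.7,s,us); print(n,X)
print(w2px(s,[[601.5,-18,80],[506.5,7,80],[411,32,80],[506.5,7,50]]))
a=s['img'][:,:,::-1][130:270,210:397]; b=cs['img'][:,:,::-1][130:270,210:397]
cv2.imwrite('pics/cmp.png',np.hstack([cv2.resize(a,(400,300),interpolation=cv2.INTER_CUBIC),cv2.resize(load('w3')['img'][:,:,::-1][210:420,140:420],(400,300),interpolation=cv2.INTER_CUBIC)]))
```

```text
[[285.4 199.9 278.3 232. ]
 [285.5 196.  278.4 241.6]
 [285.6 192.1 278.6 252.9]
 [285.7 188.  278.7 266.1]
 [285.7 186.6 278.8 271.1]
 [285.8 183.8 278.9 282. ]]
table check: basin rim/pad corner
padA [ 547.  -355.5   29.3]
padB [ 340.9 -255.4   -4.9]
wend [604.9 -18.   52.1]
[[288.1 229.7]
 [286.2 187.9]
 [284.4 150.1]
 [285.9 195.9]]
```

View pics/cmp.png

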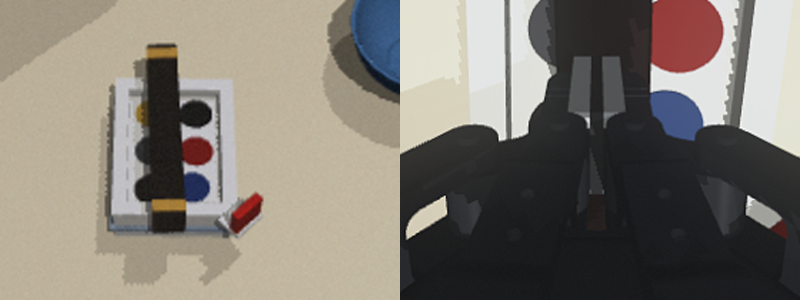

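Run:
```python
from h import *
np.set_printoptions(precision=1,suppress=True)
c=load('w3')
m=lambda p,z:px2w(c,np.array(p)*1.4,z)
w=m([(175,17),(230,17)],80);print(w,np.linalg.norm(w[0]-w[1]))
f=m([(130,57),(307,63)],48);print(f,np.linalg.norm(f[0]-f[1]))
r=R.from_rotvec(c['rvec'].ravel()).as_matrix();print('cam',-r.T@c['tvec'].ravel())
c=load('w1');r=R.from_rotvec(c['rvec'].ravel()).as_matrix();print('cam w1',-r.T@c['tvec'].ravel())
t=np.array([506.5,6,50.3]);_,rr=pose();P=[t+rr.apply([dx,dy,dz]) for dz in(0,-15,-30) for dx in(-11,11) for dy in (-6,6)]
print(np.c_[np.array(P),w2px(load('w3'),P),w2px(load('s3'),P)])
```

```text
[[408.1  19.3  80. ]
 [415.5  47.2  80. ]] 28.84616125029212
[[416.6 -17.1  48. ]
 [450.7  95.9  48. ]] 118.07624092358806
cam [440.3  23.  226.3]
cam w1 [434.5  22.1 372.1]
[[515.6  -2.6  50.3 267.2 261.2 282.8 200.4]
 [518.7   8.9  50.3 289.7 261.2 288.5 200.3]
 [494.3   3.1  50.3 266.8 221.8 282.5 191.7]
 [497.4  14.6  50.3 290.1 221.8 288.1 191.6]
 [515.6  -2.6  65.3 266.4 273.8 282.8 196.5]
 [518.7   8.9  65.3 290.8 273.8 288.7 196.4]
 [494.3   3.1  65.3 265.9 231.6 282.5 187.7]
 [497.4  14.6  65.3 291.2 231.6 288.3 187.6]
 [515.6  -2.7  80.3 265.4 288.7 282.9 192.4]
 [518.7   8.9  80.3 292.  288.7 288.8 192.3]
 [494.3   3.1  80.3 264.9 243.2 282.6 183.6]
 [497.4  14.6  80.3 292.5 243.2 288.4 183.5]]
```

Run:
```python
from h import *
np.set_printoptions(precision=1,suppress=True)
for nm,t,rv,op in(('w1',[501.3,7.3,196.1],[.3636,3.1201,.0023],85.1),('w2',[506.5,6,50.3],[-.4108,-3.1146,0],24.1),('w3',[506.5,6,50.3],[-.4108,-3.1146,0],0)):
    c=load(nm);r=R.from_rotvec(rv)
    for dz in (0,-13,-30,-45):
        P=[np.array(t)+r.apply([dx,sy*op/2,dz]) for sy in(-1,1) for dx in(-11,11)]
        print(nm,dz,(w2px(c,P)/.7).ravel())
a=load('w2')['img'][:,:,::-1][210:420,140:420];b=load('w3')['img'][:,:,::-1]
cv2.imwrite('pics/w23.png',cv2.resize(a,(800,600),interpolation=cv2.INTER_CUBIC))
```

```text
w1 0 [283.4 373.1 279.6 317.  511.5 372.8 515.2 316.7]
w1 -13 [275.6 388.5 271.3 328.9 519.5 388.2 523.8 328.7]
w1 -30 [263.7 412.2 258.4 347.4 531.9 411.9 537.2 347.1]
w1 -45 [251.  437.4 244.6 367.3 544.9 437.  551.4 366.9]
w2 0 [365.4 373.1 364.4 316.9 430.1 373.1 431.2 316.8]
w2 -13 [363.3 388.6 362.1 328.9 432.6 388.5 433.8 328.8]
w2 -30 [360.1 412.5 358.6 347.5 436.3 412.4 437.8 347.4]
w2 -45 [356.7 437.8 354.9 367.4 440.2 437.7 442.1 367.3]
w3 0 [397.8 373.1 397.8 316.9 397.8 373.1 397.8 316.9]
w3 -13 [397.9 388.6 397.9 328.9 397.9 388.6 397.9 328.9]
w3 -30 [398.2 412.4 398.2 347.5 398.2 412.4 398.2 347.5]
w3 -45 [398.4 437.8 398.5 367.4 398.4 437.8 398.5 367.4]
```

View pics/w23.png

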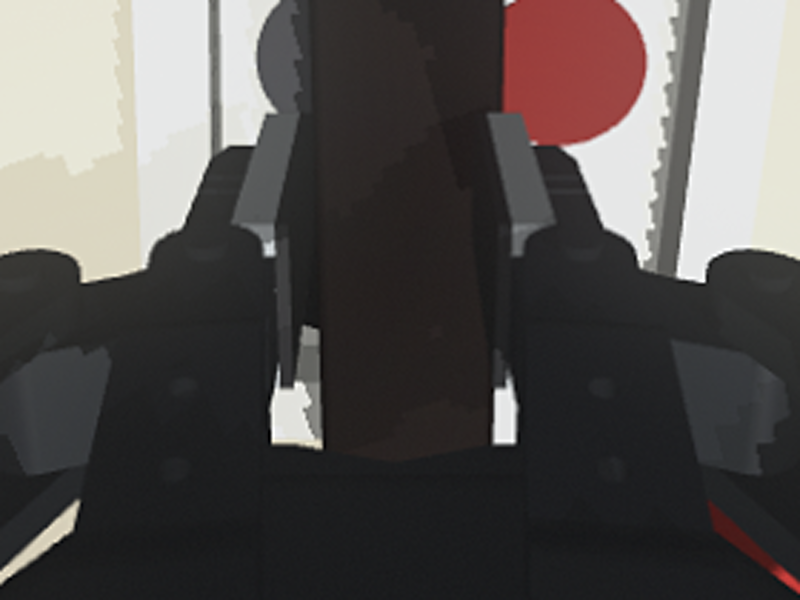

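drive_tool(
  series=[0,0,0,1.5,0,0,0,0,0,0,1.5,0,0,0,0,0,0,0,0,0,0],
)

```text
clock: 5.05
eef_pos: [506.3, 6.0, 47.0]
orientation: [-0.411, -3.114, -0.0]
wrist_force: [-0.3, -0.2, 0.2]
opening: -0.0
grasp_force: 0.0
```

drive_tool(
  series=[0,0,0,1,0,0,0,0,0,0,0,0,0,0],
)

```text
clock: 5.25
eef_pos: [506.4, 6.0, 46.2]
orientation: [-0.411, -3.114, -0.0]
wrist_force: [0.8, -0.0, -0.0]
opening: -0.0
grasp_force: 0.0
```

drive_tool(
  series=[0,0,0,1,0,0,0,0,0,0,0,0,0,0],
)

```text
clock: 5.45
eef_pos: [506.4, 6.0, 45.2]
orientation: [-0.411, -3.114, -0.0]
wrist_force: [-0.9, -0.4, 0.6]
opening: -0.3
grasp_force: 0.0
```

drive_tool(
  series=[0,0,0,1,0,0,0,0,0,0,0,0,0,0],
)

```text
clock: 5.65
eef_pos: [506.5, 5.9, 45.0]
orientation: [0.411, 3.114, 0.0]
wrist_force: [-2.6, -0.3, 9.2]
opening: 0.2
grasp_force: 4.4
```

drive_tool(
  series=[0,0,0,1,0,0,0,0,0,0,0,0,0,0],
)

```text
clock: 5.85
eef_pos: [506.6, 5.9, 45.0]
orientation: [0.411, 3.114, -0.0]
wrist_force: [-4.8, 0.1, 20.2]
opening: 0.1
grasp_force: 9.8
```

drive_tool(
  series=[0,0,0,1,0,0,0,0,0,0,0,0,0,0],
)

```text
clock: 6.05
eef_pos: [506.6, 5.9, 44.9]
orientation: [0.41, 3.114, -0.0]
wrist_force: [-7.3, 1.1, 30.7]
opening: 0.0
grasp_force: 15.3
```

drive_tool(
  series=[0,0,0,1,0,0,0,0,0,0,0,0,0,0],
)

```text
clock: 6.25
eef_pos: [506.6, 5.9, 44.8]
orientation: [0.41, 3.113, -0.0]
wrist_force: [-10.4, 1.5, 41.1]
opening: -0.4
grasp_force: 20.7
```

drive_tool(
  series=[0,0,0,-4,0,0,0,55,0,0,-16,0,0,0,55,0,0,-15,0,0,0,55,0,0,0,0,0,0,55,0,0,0,0,0,0,55,0,0,0,0,0,0,55,0,0,0,0,0,0,55,0,0,0,0,0,0,55,0,0,10,0,0,0,55,0,0,10,0,0,0],
)

```text
clock: 7.25
eef_pos: [506.6, 5.9, 55.5]
orientation: [0.411, 3.114, 0.0]
wrist_force: [-0.2, -0.6, -0.4]
opening: 55.1
grasp_force: 0.0
```

drive_tool(
  series=[55,0,0,10,0,0,0,55,0,0,10,0,0,0,55,0,0,10,0,0,0,55,0,0,7,0,0,0,55,0,0,3.5,0,0,0,40,0,0,0,0,0,0,30,0,0,0,0,0,0,20,0,0,0,0,0,0,10,0,0,0,0,0,0,0,0,0,0,0,0,0,0,0,0,0,0,0,0,0,0,0,0,0,0,0],
)

```text
clock: 8.45
eef_pos: [506.8, 6.0, 16.2]
orientation: [0.411, 3.114, 0.0]
wrist_force: [-0.6, 1.8, 5.9]
opening: 28.9
grasp_force: 60.2
```

drive_tool(
  series=[0,0,0,-3,0,0,0,0,0,0,-6,0,0,0,0,0,0,-12,0,0,0,0,0,0,-15,0,0,0,0,0,0,-15,0,0,0,0,0,0,-15,0,0,0,0,0,0,-15,0,0,0,0,0,0,-15,0,0,0,0,0,0,-10,0,0,0,0,0,0,-4,0,0,0,0,0,0,0,0,0,0],
)

```text
clock: 9.55
eef_pos: [506.8, 5.9, 126.4]
orientation: [0.411, 3.114, 0.0]
wrist_force: [0.6, -0.0, -2.8]
opening: 29.2
grasp_force: 59.4
```

Run:
```python
from h import *
np.set_printoptions(precision=1,suppress=True)
c=load('top0');hsv=cv2.cvtColor(c['img'],cv2.COLOR_RGB2HSV)
g=cv2.inRange(hsv,(45,100,20),(85,255,255)); g[:,:370]=0; g[:215]=0; g[330:]=0
n,l,s,ce=cv2.connectedComponentsWithStats(g); k=1+s[1:,4].argmax()
ct=cv2.findContours((l==k).astype(np.uint8),0,1)[0][0].reshape(-1,2)
P=px2w(c,ct,3)[:,:2].astype(np.float32); print(cv2.minAreaRect(P))
b=cv2.inRange(hsv,(95,80,40),(125,255,255)); b[:,:80]=0;b[:,180:]=0;b[:200]=0;b[310:]=0
n,l,s,ce=cv2.connectedComponentsWithStats(b); k=1+s[1:,4].argmax()
ct=cv2.findContours((l==k).astype(np.uint8),0,1)[0][0].reshape(-1,2)
print(cv2.minEnclosingCircle(px2w(c,ct,65)[:,:2].astype(np.float32)))
o=manip.get_obs();print(o['eef_pos'],o['wrist_force'],o['opening'],o['clock'])
p,r=pose(); plan(p,r,[432.5,-334,118],down(73.8),16,0)
```

```text
((433.13519287109375, -331.3212585449219), (93.59479522705078, 213.73202514648438), 73.886962890625)
((456.7469177246094, 311.9422302246094), 83.0465316772461)
[506.8   5.9 126.4] [ 0.6 -0.  -2.8] 29.166495278572185 9.55
[0,-1,-21.7,0.5,0,0,0.1,0,-1.1,-21.7,0.5,0,0,0,0,-1,-21.8,0.6,0,0,0.1,0,-1.1,-21.7,0.5,0,0,0.1,0,-1.2,-21.7,0.5,0,0,0.1,0,-1.2,-21.7,0.5,0,0,0,0,-1.1,-21.7,0.6,0,0,0.1,0,-1.3,-21.7,0.5,0,0,0.1,0,-1.2,-21.7,0.5,0,0,0.1,0,-1.3,-21.7,0.5,0,0,0,0,-1.3,-21.7,0.5,0,0,0.1,0,-1.3,-21.7,0.6,0,0,0.1,0,-1.4,-21.7,0.5,0,0,0,0,-1.3,-21.7,0.5,0,0.1,0.1,0,-1.4,-21.7,0.5,0,0,0.1,0,-1.5,-21.7,0.6,0,0,0.1]
```

drive_tool(
  series=[0,-0.3,-7,0,0,0,0,0,-0.7,-14,0,0,0,0,0,-1,-21.7,0.5,0,0,0.1,0,-1.1,-21.7,0.5,0,0,0.1,0,-1,-21.7,0.5,0,0,0.1,0,-1.1,-21.7,0.5,0,0,0.1,0,-1.2,-21.7,0.5,0,0,0.1,0,-1.2,-21.7,0.5,0,0,0.1,0,-1.1,-21.7,0.5,0,0,0.1,0,-1.3,-21.7,0.5,0,0,0.1,0,-1.2,-21.7,0.5,0,0,0.1,0,-1.3,-21.7,0.5,0,0,0.1,0,-1.3,-21.7,0.5,0,0,0.1,0,-1.3,-21.7,0.5,0,0,0.1,0,-1.4,-21.7,0.5,0,0,0.1,0,-1.3,-21.7,0.5,0,0,0.1,0,-1.4,-21.7,0.5,0,0,0,0,-0.7,-14,0,0,0,0,0,-0.3,-7,0,0,0,0,0,0,0,0,0,0,0],
)

```text
clock: 11.55
eef_pos: [425.7, -354.0, 117.9]
orientation: [-0.451, -3.109, -0.001]
wrist_force: [-0.7, 0.6, -3.3]
opening: 29.2
grasp_force: 59.6
```

drive_tool(
  series=[0,0,5,5,0,0,0,0,0,8,10,0,0,0,0,0,7,15,0,0,0,0,0,2.5,20,0,0,0,0,0,0,20,0,0,0,0,0,0,20,0,0,0,0,0,0,20,0,0,0,0,0,0,15,0,0,0,0,0,0,10,0,0,0,0,0,0,5,0,0,0,0,0,0,0,0,0,0],
)

```text
clock: 12.65
eef_pos: [432.5, -330.8, -22.3]
orientation: [-0.448, -3.109, -0.001]
wrist_force: [-0.0, -0.6, -2.6]
opening: 28.8
grasp_force: 59.6
```

Now 6.5 mm to go: touch slowly.

drive_tool(
  series=[0,0,0,2,0,0,0,0,0,0,2,0,0,0,0,0,0,1,0,0,0,0,0,0,0.7,0,0,0,0,0,0,0,0,0,0],
)

```text
clock: 13.15
eef_pos: [432.7, -331.8, -27.3]
orientation: [0.449, 3.109, -0.0]
wrist_force: [-0.7, 0.4, -2.3]
opening: 28.9
grasp_force: 59.6
```

drive_tool(
  series=[0,0,0,0.5,0,0,0,0,0,0,0.5,0,0,0,0,0,0,0.5,0,0,0,0,0,0,0,0,0,0],
)

```text
clock: 13.55
eef_pos: [432.7, -331.7, -28.8]
orientation: [0.449, 3.109, 0.0]
wrist_force: [-0.2, 1.2, 0.1]
opening: 29.2
grasp_force: 59.8
```

drive_tool(
  series=[0,0,0,0.3,0,0,0,35,0,0,0,0,0,0,45,0,0,0,0,0,0,50,0,0,0,0,0,0,50,0,0,0,0,0,0,50,0,0,0,0,0,0,50,0,0,-5,0,0,0,50,0,0,-15,0,0,0,50,0,0,-25,0,0,0,50,0,0,-30,0,0,0,50,0,0,-35,0,0,0,50,0,0,-35,0,0,0,50,0,0,0,0,0,0],
)

```text
clock: 14.85
eef_pos: [435.5, -334.4, 120.9]
orientation: [0.448, 3.102, -0.009]
wrist_force: [0.5, -1.2, 0.2]
opening: 49.8
grasp_force: 0.0
```

Run:
```python
from h import *
np.set_printoptions(precision=1,suppress=True)
c=cap('wrist','w4'); cap('scene','s4')
o=manip.get_obs();print(o['eef_pos'],o['wrist_force'],o['opening'],o['clock'])
p,r=pose(); plan(p,r,[600,50,130],down(28.5),15,50)
```

```text
[ 433.2 -332.2  117. ] [-0.6 -0.6 -0.9] 49.65037567704621 14.95
[50,-3.5,27.6,-0.9,0,0,3,50,-2,27.7,-0.9,0,0,3,50,-0.5,27.8,-0.9,0,0,3,50,0.9,27.8,-0.9,0,0,3,50,2.3,27.7,-0.9,0,0,3,50,3.8,27.5,-0.9,0,0.1,3,50,5.2,27.3,-0.8,0,0,3,50,6.7,27,-0.9,0,0,3,50,8,26.6,-0.9,0,0,3,50,9.5,26.2,-0.9,0,0,3,50,10.8,25.6,-0.9,0,0,3.1,50,12.1,25,-0.9,0,0,3,50,13.5,24.3,-0.8,0,0,3,50,14.7,23.6,-0.9,0,0,3,50,15.9,22.8,-0.9,0,0,3.0]
```

drive_tool(
  series=[50,-3.5,27.6,-0.9,0,0,3,50,-2,27.7,-0.9,0,0,3,50,-0.5,27.8,-0.9,0,0,3,50,0.9,27.8,-0.9,0,0,3,50,2.3,27.7,-0.9,0,0,3,50,3.8,27.5,-0.9,0,0,3,50,5.2,27.3,-0.8,0,0,3,50,6.7,27,-0.9,0,0,3,50,8,26.6,-0.9,0,0,3,50,9.5,26.2,-0.9,0,0,3,50,10.8,25.6,-0.9,0,0,3.1,50,12.1,25,-0.9,0,0,3,50,13.5,24.3,-0.8,0,0,3,50,14.7,23.6,-0.9,0,0,3,50,15.9,22.8,-0.9,0,0,3,50,0,0,0,0,0,0],
)

```text
clock: 16.55
eef_pos: [599.7, 53.4, 127.5]
orientation: [-1.604, -2.699, -0.001]
wrist_force: [-0.1, -0.4, 0.1]
opening: 49.9
grasp_force: 0.0
```

Run:
```python
from h import *
np.set_printoptions(precision=1,suppress=True)
c=cap('wrist','w5')
o=manip.get_obs();print(o['eef_pos'],o['wrist_force'],o['opening'],o['clock'])
p,r=pose();print(r.apply([0,1,0]))
print('pred lug top corners', w2px(c,[[608,53,78]]), w2px(c,[[507,14,48]]))
a=c['img'][:,:,::-1]
cv2.imwrite('pics/w5b.png',cv2.resize(a,(800,600),interpolation=cv2.INTER_CUBIC))
```

```text
[598.8  51.8 127.5] [-1.2 -0.4  0.9] 49.71057468530315 16.6
[ 0.9  0.5 -0. ]
pred lug top corners [[289.1 220.1]] [[141.6 189.5]]
```

View pics/w5b.png

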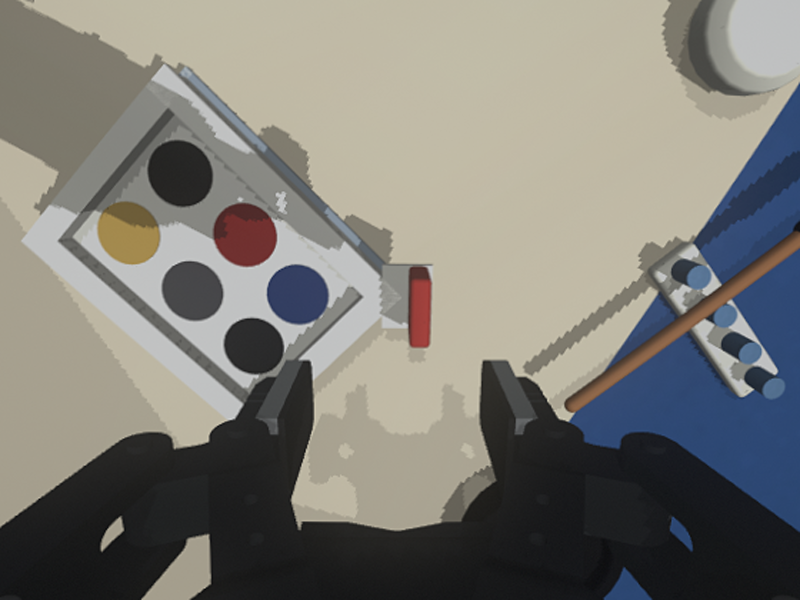

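Run:
```python
from h import *
np.set_printoptions(precision=1,suppress=True)
c=load('w5')
m=lambda p,z:px2w(c,np.array(p)*.7,z)
for q in ([(412,266),(430,266),(430,346),(411,347)],[(412,280),(430,279),(430,346),(411,347)]):
    l=m(q,78);print(l,l.mean(0),np.linalg.norm(l[0]-l[3]),np.linalg.norm(l[0]-l[1]));d=l[0]+l[1]-l[2]-l[3];print(np.degrees(np.arctan2(d[1],d[0])))
f=m([(165,65),(23,240)],48);print(f,np.linalg.norm(f[0]-f[1]))
d=f[0]-f[1];a=np.arctan2(d[1],d[0]);print('short az',np.degrees(a))
u=d[:2]/np.hypot(*d[:2]);ux=np.array([u[1],-u[0]]);mid=f.mean(0)[:2];ctr=mid+80*ux
print('ctr',ctr,'lug',ctr+86*ux+66*u)
r=R.from_rotvec(c['rvec'].ravel()).as_matrix();print('cam',-r.T@c['tvec'].ravel())
```

```text
[[596.6  72.7  78. ]
 [603.7  76.6  78. ]
 [622.6  43.2  78. ]
 [615.   38.5  78. ]] [609.4  57.7  78. ] 38.854264522509574 8.08931411500261
118.90275813202702
[[599.7  67.   78. ]
 [606.6  71.3  78. ]
 [622.6  43.2  78. ]
 [615.   38.5  78. ]] [611.  55.  78.] 32.37990074145096 8.15414398959072
118.8403439227387
[[452.3  96.7  48. ]
 [417.6 -15.8  48. ]] 117.70082214255494
short az 72.88604082086886
ctr [511.4  16.9] lug [613.   54.7]
cam [566.9 112.3 303.6]
```

Run:
```python
from h import *
p,r=pose(); p,r=plan(p,r,[610.3,54.5,90],down(28.7),4,35); plan(p,r,[610.3,54.5,18],down(28.7),6,35)
```

```text
[35,-0.8,2.9,9.4,0,0,0,35,-0.8,2.8,9.3,-0.1,0,0,35,-0.8,2.9,9.4,0,-0.1,-0.1,35,-0.8,2.9,9.3,0,0,0.0]
[35,0,0,12,0,0,0,35,0,0,12,0,0,0,35,0,0,12,0,0,0,35,0,0,12,0,0,0,35,0,0,12,0,0,0,35,0,0,12,0,0,0.0]
```

drive_tool(
  series=[35,-0.8,2.9,9.4,0,0,0,35,-0.8,2.8,9.3,-0.1,0,0,35,-0.8,2.9,9.4,0,-0.1,0,35,-0.8,2.9,9.3,0,0,0,35,0,0,12,0,0,0,35,0,0,14,0,0,0,35,0,0,14,0,0,0,35,0,0,14,0,0,0,35,0,0,10,0,0,0,35,0,0,6,0,0,0,35,0,0,2,0,0,0,20,0,0,0,0,0,0,18,0,0,0,0,0,0,18,0,0,0,0,0,0,18,0,0,0,0,0,0],
)

```text
clock: 18.1
eef_pos: [611.8, 53.1, 20.2]
orientation: [1.605, 2.697, 0.002]
wrist_force: [0.1, -0.3, -0.3]
opening: 18.7
grasp_force: 0.0
```

drive_tool(
  series=[18,0,0,1,0,0,0,15,0,0,1,0,0,0,14,0,0,0,0,0,0,14,0,0,0,0,0,0],
)

```text
clock: 18.5
eef_pos: [611.3, 53.1, 17.7]
orientation: [1.606, 2.698, 0.001]
wrist_force: [0.2, -0.2, -0.4]
opening: 14.0
grasp_force: 0.0
```

drive_tool(
  series=[12,0,0,0,0,0,0,12,0,0,0,0,0,0,12,0,0,0,0,0,0],
)

```text
clock: 18.8
eef_pos: [611.7, 53.1, 17.8]
orientation: [1.606, 2.697, 0.002]
wrist_force: [1.2, 1.0, -0.9]
opening: 12.2
grasp_force: 0.5
```

drive_tool(
  series=[12,0,0.8,0,0,0,0,11,0,0,0,0,0,0,11,0,0,0,0,0,0],
)

```text
clock: 19.1
eef_pos: [612.0, 53.5, 17.7]
orientation: [1.606, 2.698, 0.001]
wrist_force: [0.1, -0.2, -0.0]
opening: 11.3
grasp_force: 0.2
```

drive_tool(
  series=[0,0,0,0,0,0,0,0,0,0,0,0,0,0,0,0,0,0,0,0,0,0,0,0,0,0,0,0],
)

```text
clock: 19.5
eef_pos: [612.2, 53.6, 17.8]
orientation: [1.606, 2.697, 0.002]
wrist_force: [1.5, 1.8, 3.0]
opening: 9.0
grasp_force: 58.7
```

```bash
cat > peel.py <<'E'
from h import *
far=np.array([417.3,-19.5,44]); d=np.array([.934,.358,0]); d/=np.linalg.norm(d); k=np.array([d[1],-d[0],0])
def peel(p,r,a,n,dec=2):
    rows=[];p0,r0=p,r
    for i in range(n):
        q=R.from_rotvec(k*a*(i+1)/n,degrees=True); gp=far+q.apply(p0-far); gr=q*r0
        s=np.round(r.inv().apply(gp-p),dec);t=np.round((r.inv()*gr).as_rotvec(degrees=True),dec)
        p=p+r.apply(s);r=r*R.from_rotvec(t,degrees=True);rows+=[0,*s,*t]
    print([float(x) for x in rows]);print(p,r.as_rotvec())
E
python3 - <<'E'
from peel import *
p,r=pose(); print(p,r.as_rotvec()); peel(p,r,8.5,12)
E
```

```text
[612.23218194  53.59626357  17.8426118 ] [1.60618270e+00 2.69714812e+00 1.62347783e-03]
[0.0, -0.04, 0.31, -2.57, -0.7, -0.09, 0.0, 0.0, -0.05, 0.31, -2.58, -0.7, -0.09, 0.0, 0.0, -0.04, 0.31, -2.57, -0.71, -0.1, 0.0, 0.0, -0.05, 0.31, -2.58, -0.7, -0.09, 0.0, 0.0, -0.04, 0.31, -2.57, -0.7, -0.09, 0.0, 0.0, -0.04, 0.31, -2.58, -0.7, -0.09, 0.01, 0.0, -0.05, 0.31, -2.57, -0.71, -0.1, -0.0, 0.0, -0.04, 0.31, -2.58, -0.7, -0.09, -0.0, 0.0, -0.05, 0.31, -2.57, -0.7, -0.09, -0.0, 0.0, -0.04, 0.31, -2.58, -0.7, -0.09, -0.0, 0.0, -0.04, 0.31, -2.57, -0.71, -0.09, -0.0, 0.0, -0.05, 0.31, -2.58, -0.7, -0.1, 0.0]
[613.70456336  54.15774677  48.90191239] [1.5565942  2.61362017 0.17911451]
```

drive_tool(
  series=[0,0,0.3,-2.6,-0.7,-0.1,0,0,0,0.3,-2.6,-0.7,-0.1,0,0,0,0.3,-2.6,-0.7,-0.1,0,0,-0.1,0.3,-2.6,-0.7,-0.1,0,0,0,0,0,0,0,0],
)

```text
clock: 20.0
eef_pos: [612.9, 53.9, 28.6]
orientation: [1.59, 2.669, 0.062]
wrist_force: [1.9, 3.9, -1.6]
opening: 8.7
grasp_force: 58.8
```

drive_tool(
  series=[0,0,0.3,-2.6,-0.7,-0.1,0,0,0,0.3,-2.6,-0.7,-0.1,0,0,0,0.3,-2.6,-0.7,-0.1,0,0,-0.1,0.3,-2.6,-0.7,-0.1,0,0,0,0.3,-2.6,-0.7,-0.1,0,0,0,0.3,-2.6,-0.7,-0.1,0,0,0,0.3,-2.6,-0.7,-0.1,0,0,-0.1,0.3,-2.6,-0.7,-0.1,0,0,0,0,0,0,0,0],
)

```text
clock: 20.9
eef_pos: [613.2, 54.0, 49.6]
orientation: [1.556, 2.612, 0.177]
wrist_force: [1.4, 2.9, -1.6]
opening: 8.9
grasp_force: 59.2
```

Run:
```python
from h import *
p,r=pose(); print(p)
t=p+[0,0,30]; a,b=plan(p,r,t,r,8,0); plan(a,b,t+[0,0,80],b,8,0)
```

```text
[613.21353732  53.97714544  49.56253968]
[0,-0.1,0.6,-3.7,0,0,0,0,-0.1,0.5,-3.7,0,0,0,0,-0.1,0.6,-3.7,0,0,0,0,0,0.5,-3.7,0,0,0,0,-0.1,0.6,-3.7,0,0,0,0,-0.1,0.5,-3.7,0,0,0,0,-0.1,0.6,-3.8,0,0,0,0,-0.1,0.6,-3.7,0,0,0.0]
[0,-0.2,1.5,-9.9,0,0,0,0,-0.3,1.5,-9.9,0,0,0,0,-0.2,1.4,-9.8,0,0,0,0,-0.2,1.5,-9.9,0,0,0,0,-0.2,1.5,-9.9,0,0,0,0,-0.3,1.5,-9.9,0,0,0,0,-0.2,1.5,-9.9,0,0,0,0,-0.2,1.5,-9.8,0,0,0.0]
```

drive_tool(
  series=[0,-0.1,0.3,-2,0,0,0,0,0,0.3,-2,0,0,0,0,0,0.3,-2,0,0,0,0,0,0.3,-2,0,0,0,0,-0.1,0.3,-2,0,0,0,0,0,0,0,0,0,0],
)

```text
clock: 21.5
eef_pos: [613.3, 53.8, 59.5]
orientation: [1.554, 2.614, 0.176]
wrist_force: [0.1, -0.1, -1.3]
opening: 8.9
grasp_force: 59.0
```

drive_tool(
  series=[0,-0.1,0.3,-2,0,0,0,0,0,0.3,-2,0,0,0,0,0,0.3,-2,0,0,0,0,0,0.3,-2,0,0,0,0,-0.1,0.3,-2,0,0,0,0,0,0,0,0,0,0],
)

```text
clock: 22.1
eef_pos: [613.6, 54.2, 69.7]
orientation: [1.555, 2.613, 0.177]
wrist_force: [-0.7, 0.2, -1.6]
opening: 8.9
grasp_force: 59.0
```

drive_tool(
  series=[0,-0.1,0.7,-5,0,0,0,0,-0.2,1.5,-10,0,0,0,0,-0.2,1.5,-10,0,0,0,0,-0.2,1.5,-10,0,0,0,0,-0.2,1.5,-10,0,0,0,0,-0.2,1.5,-10,0,0,0,0,-0.2,1.5,-10,0,0,0,0,-0.2,1.5,-10,0,0,0,0,-0.2,1.5,-10,0,0,0,0,-0.1,0.7,-5,0,0,0,0,0,0,0,0,0,0],
)

```text
clock: 23.2
eef_pos: [613.8, 54.4, 161.4]
orientation: [1.555, 2.612, 0.178]
wrist_force: [-0.2, 0.5, -2.3]
opening: 9.1
grasp_force: 58.9
```

Run:
```python
from h import *
p,r=pose(); print(p); cap('scene','s6'); cap('wrist','w6')
a,b=plan(p,r,p,down(28.7),7,0); plan(a,b,[559,351,165],b,16,0)
```

```text
[613.82322987  54.39585051 161.37656058]
[0,0,0,0,1.2,0.2,0,0,0,0,0,1.3,0.2,-0.1,0,0,0,0,1.2,0.2,0,0,0,0,0,1.2,0.2,0,0,0,0,0,1.2,0.2,-0.1,0,0,0,0,1.3,0.2,0,0,0,0,0,1.2,0.2,-0.0]
[0,17.9,5.9,-0.2,0,0,0,0,17.9,5.9,-0.2,0,0,0,0,17.9,5.9,-0.3,0,0,0,0,17.9,5.9,-0.2,0,0,0,0,17.9,5.9,-0.2,0,0,0,0,17.9,5.8,-0.2,0,0,0,0,18,5.9,-0.2,0,0,0,0,17.9,5.9,-0.2,0,0,0,0,17.9,5.9,-0.3,0,0,0,0,17.9,5.9,-0.2,0,0,0,0,17.9,5.9,-0.2,0,0,0,0,17.9,5.9,-0.2,0,0,0,0,17.9,5.9,-0.2,0,0,0,0,17.9,5.9,-0.2,0,0,0,0,17.9,5.9,-0.3,0,0,0,0,17.9,5.9,-0.2,0,0,0.0]
```

drive_tool(
  series=[0,0,0,0,1.2,0.2,0,0,0,0,0,1.3,0.2,0,0,0,0,0,1.2,0.2,0,0,0,0,0,1.2,0.2,0,0,0,0,0,1.2,0.2,-0.1,0,0,0,0,1.3,0.2,0,0,0,0,0,1.2,0.2,0,0,0,0,0,0,0,0],
)

```text
clock: 24.1
eef_pos: [613.9, 54.6, 160.2]
orientation: [-1.603, -2.699, 0.002]
wrist_force: [0.3, 0.4, -1.9]
opening: 9.0
grasp_force: 59.0
```

drive_tool(
  series=[0,5,1.6,0,0,0,0,0,11,3.6,0,0,0,0,0,18,5.9,0,0,0,0,0,18,5.9,0,0,0,0,0,18,5.9,0,0,0,0,0,18,5.9,0,0,0,0,0,18,5.9,0,0,0,0,0,18,5.9,0,0,0,0,0,18,5.9,0,0,0,0,0,18,5.9,0,0,0,0,0,18,5.9,0,0,0,0,0,18,5.9,0,0,0,0,0,18,5.9,0,0,0,0,0,18,5.9,0,0,0,0,0,18,5.9,0,0,0,0,0,18,5.9,0,0,0,0,0,12,4,0,0,0,0,0,6,2,0,0,0,0,0,0,0,0,0,0,0],
)

```text
clock: 26.0
eef_pos: [558.5, 351.2, 160.5]
orientation: [-1.602, -2.7, 0.001]
wrist_force: [-0.1, 0.6, -1.8]
opening: 8.5
grasp_force: 59.0
```

Run:
```python
from h import *
np.set_printoptions(precision=1,suppress=True)
o=manip.get_obs();p,r=pose();print(p,r.as_matrix(),o['wrist_force'],o['clock'],o['opening'])
s=cap('scene','s7')['img'][:,:,::-1];t=cap('top','t7')['img'][:,:,::-1]
cv2.imwrite('pics/fin.png',np.vstack([np.hstack([s[:, :],])[60:360],cv2.resize(t[120:340,50:460],(560,300))]))
```

```text
[558.5 351.2 160.5] [[-0.5  0.9 -0. ]
 [ 0.9  0.5  0. ]
 [ 0.  -0.  -1. ]] [-0.1  0.6 -1.8] 26.0 8.535180664350612
```

View pics/fin.png

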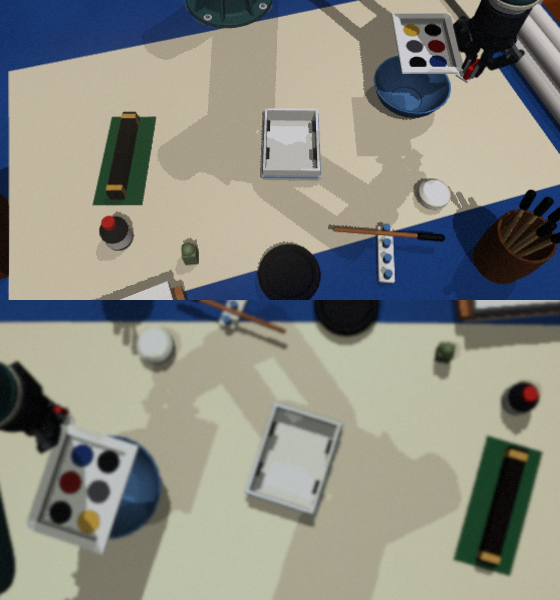

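Run:
```python
from h import *
np.set_printoptions(precision=1,suppress=True)
q=np.array([(65,423),(140,457),(104,553),(28,527)],float); u=np.c_[50+q[:,0]*410/560,120+(q[:,1]-300)*220/300]
f=px2w(load('t7'),u,190);print(f,f.mean(0))
s=np.array([(394,15),(451,13),(464,73),(398,72)],float)+[0,60]
f=px2w(load('s7'),s,190);print(f,f.mean(0))
# tilt check: model rigid level palette projected
P=[[x,y,16] for x,y in((80,60),(80,-60),(-80,-60),(-80,60))]
Q=R.from_euler('z',-16.5,degrees=True).apply(P)+[457,312,175]
print(w2px(load('s7'),Q)-[0,60])
```

```text
[[546.8 339.9 190. ]
 [499.1 227.9 190. ]
 [363.2 274.5 190. ]
 [397.1 386.8 190. ]] [451.6 307.3 190. ]
[[369.7 280.8 190. ]
 [398.1 396.1 190. ]
 [552.2 345.1 190. ]
 [514.3 226.1 190. ]] [458.6 312.  190. ]
[[464.6  71.9]
 [401.3  71.9]
 [391.3  12.9]
 [449.3  12.8]]
```

```bash
python3 -c "
from rig import manip
print(manip.job_done())"
```

```text
the job is handed in; nothing more can be done
None
```

The job is handed in at about 26 s: the paperweight lies flat on the felt pad. The palette was peeled by its lug (corner raised about 31 mm) and is held roughly level, centred to within about 7 mm over the basin and about 110 mm above its rim. The trays and bystanders look unmoved in the final pictures.

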